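# Take the paint-pot pyramid apart and set out the colours

### The job

Set the craft table for painting: take the pyramid of five closed paint pots apart and stand each pot on the drip tray of its own colour, flat on the tray's floor inside the raised rim. Keep every pot upright throughout and set it down rather than dropping it.

Things in the scene. Friction and masses are not known exactly. Their poses are not given: they have to be found in the camera images.
- pot_red: Closed red paint pot, 62 mm tall, about 0.14 kg: tub 54 mm across, red lid 58 mm across (45 to 62 mm up). Origin: centre of its underside, z up. Starts upright in the upper row of two, standing on the lids of the lower row, over the gap between two neighbours.
- pot_yellow: Closed yellow paint pot, 62 mm tall, about 0.14 kg: tub 54 mm across, yellow lid 58 mm across (45 to 62 mm up). Origin: centre of its underside, z up. Starts upright in the upper row of two, standing on the lids of the lower row, over the gap between two neighbours.
- pot_blue: Closed blue paint pot, 62 mm tall, about 0.14 kg: tub 54 mm across, blue lid 58 mm across (45 to 62 mm up). Origin: centre of its underside, z up. Starts upright in the lower row of three, 76 mm apart in a straight line on a plywood board 8 mm thick; the upper pots stand on these lids.
- pot_green: Closed green paint pot, 62 mm tall, about 0.14 kg: tub 54 mm across, green lid 58 mm across (45 to 62 mm up). Origin: centre of its underside, z up. Starts upright in the lower row of three, 76 mm apart in a straight line on a plywood board 8 mm thick; the upper pots stand on these lids.
- pot_white: Closed white paint pot, 62 mm tall, about 0.14 kg: tub 54 mm across, white lid 58 mm across (45 to 62 mm up). Origin: centre of its underside, z up. Starts upright in the lower row of three, 76 mm apart in a straight line on a plywood board 8 mm thick; the upper pots stand on these lids.
- tray_red: Red plastic drip tray, fixed: recess 78 x 78 mm, floor 4 mm above the tray's underside, rim 5 mm thick rising 6 mm above that floor. Beside it a red brush 135 mm long, up to 16 mm high, lies in a groove along the tray's x, 52 mm to +y of the origin. Origin: centre of the recess, on the underside (table level), z up.
- tray_yellow: Yellow plastic drip tray, fixed: recess 78 x 78 mm, floor 4 mm above the tray's underside, rim 5 mm thick rising 6 mm above that floor. Beside it a yellow brush 135 mm long, up to 16 mm high, lies in a groove along the tray's x, 52 mm to +y of the origin. Origin: centre of the recess, on the underside (table level), z up.
- tray_blue: Blue plastic drip tray, fixed: recess 78 x 78 mm, floor 4 mm above the tray's underside, rim 5 mm thick rising 6 mm above that floor. Beside it a blue brush 135 mm long, up to 16 mm high, lies in a groove along the tray's x, 52 mm to +y of the origin. Origin: centre of the recess, on the underside (table level), z up.
- tray_green: Green plastic drip tray, fixed: recess 78 x 78 mm, floor 4 mm above the tray's underside, rim 5 mm thick rising 6 mm above that floor. Beside it a green brush 135 mm long, up to 16 mm high, lies in a groove along the tray's x, 52 mm to +y of the origin. Origin: centre of the recess, on the underside (table level), z up.
- tray_white: White plastic drip tray, fixed: recess 78 x 78 mm, floor 4 mm above the tray's underside, rim 5 mm thick rising 6 mm above that floor. Beside it a white brush 135 mm long, up to 16 mm high, lies in a groove along the tray's x, 52 mm to +y of the origin. Origin: centre of the recess, on the underside (table level), z up.
Not all that is in view belongs to the job. What is meant by the pot_blue is not pink or purple, and is the smaller of those in its own colour.

How it is judged:
At the end, for the whole second after the job is handed in: Every pot stands at rest on the tray of its own colour: its centre within 17 mm of the recess centre (anywhere flat inside the rim), its underside on the recess floor (2 to 6.5 mm above the tray's underside), tilted less than 0.06 rad (horizontal distance between pot_red and tray_red below 0.017 m and z of pot_red in the frame of tray_red between 0.002 and 0.0065 m and angle between each of pot_red, pot_yellow, pot_blue, pot_green, pot_white's own z axis and vertical below 0.06 rad and linear speed of each of pot_red, pot_yellow, pot_blue, pot_green, pot_white below 0.02 m/s and horizontal distance between pot_yellow and tray_yellow below 0.017 m and z of pot_yellow in the frame of tray_yellow between 0.002 and 0.0065 m and horizontal distance between pot_blue and tray_blue below 0.017 m and z of pot_blue in the frame of tray_blue between 0.002 and 0.0065 m and horizontal distance between pot_green and tray_green below 0.017 m and z of pot_green in the frame of tray_green between 0.002 and 0.0065 m and horizontal distance between pot_white and tray_white below 0.017 m and z of pot_white in the frame of tray_white between 0.002 and 0.0065 m); the robot touches nothing.
It fails at once if a pot is tipped more than 0.6 rad from upright (angle between any of pot_red, pot_yellow, pot_blue, pot_green, pot_white's own z axis and vertical above 0.6 rad).
It fails at once if a pot is dropped: it moves faster than 0.7 m/s with no finger touching it (a fall of about 25 mm) ((linear speed of pot_red above 0.7 m/s and contact force between pot_red and the fingers below 0.05 N) or (linear speed of pot_yellow above 0.7 m/s and contact force between pot_yellow and the fingers below 0.05 N) or (linear speed of pot_blue above 0.7 m/s and contact force between pot_blue and the fingers below 0.05 N) or (linear speed of pot_green above 0.7 m/s and contact force between pot_green and the fingers below 0.05 N) or (linear speed of pot_white above 0.7 m/s and contact force between pot_white and the fingers below 0.05 N)).
It also fails if it takes over 112 s, if anything falls off the work surface, if the arm or the gripper's body presses on something with over 40 N, if the wrist force passes 120 N, or if a joint passes its speed limit or range.

### The arm

A 6-joint arm with a two-finger parallel gripper is mounted at the origin on the work surface. World frame = base frame: x ahead of the robot, y to its left, z up, the work surface at z = 0. Lengths are in m, angles in rad, forces in N, time in s.
With the tool pointing down it reaches from about 0.25 to 0.725 m from the base axis. Payload 9.7 kg.
Tool frame: the origin (TCP) lies on the centre line of the jaws, within the pads' length; the fingertips stand 22 mm ahead of it and the grasp point (between the pads) lies 3 mm ahead of it; z points along the fingers, y is the line along which they close (so a half turn about z gives the same grasp; the last joint's range is limited). The gripper opens to 85 mm and grips with 20 to 120 N. Pads are 22 mm wide; open, the fingers measure 114 mm over their backs; the gripper's body (76 mm by 85 mm) begins 54 mm behind the grasp point. The pads swing forward as they close: fully open they stand 13 mm farther back than shut.
Start: joints at [-1.154, 0.087, 0.176, 1.66, 0, 1.571], TCP at [0.223, -0.503, 0.253] pointing down, gripper open.
Joint ranges: [-3.13, 3.13], [-0.85, 1.81], [-1.15, 1.24], [-2.2, 2.28], [-1.44, 1.52], [-3.14, 3.14]. Speed limits (rad/s): [2.22, 2.22, 2.57, 3.14, 3.14, 3.14].

### API

Orientations are given as a 3x3 rotation matrix whose columns are the frame's x, y, z axes.
In Python, from plant import monitor, imaging, job_done, spotter gives the robot as it stands.
- The arm moves only by the tool move_arm, never from a script. Its arguments are lists of equal length, an entry for each row: "twist": the turn, a rotation vector about the tool's x, y, z in rad, a list of three; "slide": the shift along the tool's x, y, z in mm, a list of three; "claw": the closure, from -1 (fully open) to 1 (shut). A call has 1 to 10 rows; each row shifts and turns the commanded pose from where the row before left it, along the tool's axes as they then stand; what a row does not reach is not made up. A row lasts 1/8 s, in which the tool goes at most 62.5 mm and 10.7 degrees, less where a joint would pass 70% of its speed; a pose out of reach is approached as far as the arm can. A call is refused whole if a number of a shift passes 62.5 or a number of a turn 0.188, either way. A call with a gripper value outside its range is refused whole. The fingers move at their own pace and stop on an object; "force" is the grip in N (left out, the last holds). Time passes only in rows, so rows that do not move let the fingers close. It gives the time, the measured TCP pose, the force, the opening and the grip force at its end, in the units of the state.
- monitor.read_state(): the state, without advancing time (a new reading comes with each control period).
- imaging.grab_frame(name): name is "scene" or "top"; returns (picture, depth): 480x640x3 uint8, red, green, blue; 480x640 float32, m along the optical axis (not along the pixel's ray), 0 where there is no reading.
- imaging.camera_info(name): a dict with "intrinsics" (3x3 intrinsics, pixels), "rvec" (rotation vector, rad) and "tvec" (3), from world to camera coordinates, as OpenCV has them. Camera axes: x right, y down, z forward; pixel columns grow to the right and rows downward; lengths in m; the calibration is good to about 2 mm. A picture is of the moment at which its call begins. camera_info takes no time and is no camera call.
- job_done(): hands the job in; it is judged then, once.
Trained networks look in the newest picture that a camera, given by its name, has taken for a name from the list of things; names that differ only in an ending like _2 or _b are one class to them, and where a whole thing is asked for, a point or a joint stands for the part that bears it (a point fixed in the world has none). Each returns a list of dicts, best first, with "score" (0 to 1); they miss things now and then, are a little off and sometimes report something else, mostly with a low value. They report only what shows in the picture. A call takes as long as a camera call. They do not tell look-alikes from the thing itself.
- spotter.find_in(label, camera): "position" ([x, y, z] in m, in the coordinates of the camera as it stood for that picture, good to about 4 mm: the middle of the surface that is visible of it).
- spotter.trace(label, camera): "mask" (480x640 bool, what is visible of it).
- spotter.mark_of(label, camera): "position" ([x, y, z] in m, in the coordinates of the camera as it stood for that picture, good to about 4 mm: a listed point, or the origin of a listed thing).
The state is a dict: "t": time; "joint_positions": joint angles; "qd": joint speeds; "effort": joint torques, N m; "tool_pos": TCP position; "tool_rot": TCP orientation; "force": force on the tool from outside, world axes, zero at the start; "torque": the same for the moment, N m; "gripper_width": finger opening in m; "grip_force": force on a finger pad.
Only numpy, scipy, OpenCV 4.12 (cv2) and the standard library are available. Lean on these libraries where they do the work, as an engineer would, in place of code of your own. Each camera call takes 0.05 s, during which the arm holds its last target. There are 200 camera calls.

## Working session

There is one attempt and no reset: what is moved stays moved. The work goes in short steps, Python scripts to look and compute and a tool call to move; the robot and the scene stay as the last step left them, time stands still between calls to the robot, and variables do not carry over. Pictures are saved under pics/ and viewed, at most 14 in all, crops included, and the job is handed in when it is done.

Besides the shell and the picture viewer there is one more tool, called after "Emit:" in YAML: its name, and indented under it one key for each argument. move_arm: Moves the arm, as the interface text tells. Its arguments: {"type":"object","properties":{"twist":{"type":"array"},"slide":{"type":"array"},"claw":{"type":"array"},"force":{"type":"number"}},"required":["twist","slide","claw"]}

```bash
mkdir -p pics
cat > h.py <<'E'
import numpy as np, cv2
from plant import monitor, imaging, job_done, spotter
def cam(n):
    i=imaging.camera_info(n); R=cv2.Rodrigues(np.array(i["rvec"],float))[0]
    return np.array(i["intrinsics"]),R,np.array(i["tvec"],float).ravel()
def toworld(n,p):
    K,R,t=cam(n); return (np.array(p)-t)@R
def cloud(n,d):
    K,R,t=cam(n); v,u=np.mgrid[:480,:640]
    P=np.stack([(u-K[0,2])/K[0,0]*d,(v-K[1,2])/K[1,1]*d,d],-1)
    return (P-t)@R
E
python3 - <<'E'
from h import *
for n in("scene","top"):
    p,d=imaging.grab_frame(n); cv2.imwrite(f"pics/{n}0.png",p[...,::-1]); np.savez(f"{n}0.npz",p=p,d=d)
    for l in ["pot_red","pot_yellow","pot_blue","pot_green","pot_white","tray_red","tray_yellow","tray_blue","tray_green","tray_white"]:
        print(n,l,[(round(o["score"],2),toworld(n,o["position"]).round(3).tolist()) for o in spotter.mark_of(l,n)][:4])
print(monitor.read_state())
E
```

```text
scene pot_red [(0.81, [0.472, -0.119, 0.066])]
scene pot_yellow [(0.91, [0.475, -0.043, 0.068])]
scene pot_blue [(0.96, [0.443, 0.115, -0.003]), (0.94, [0.472, -0.003, 0.004]), (0.94, [0.545, -0.351, 0.0]), (0.82, [0.486, 0.22, -0.001])]
scene pot_green [(0.93, [0.471, -0.156, 0.005])]
scene pot_white [(0.95, [0.471, -0.083, 0.006]), (0.5, [0.418, 0.343, -0.004])]
scene tray_red [(0.89, [0.418, -0.314, -0.001])]
scene tray_yellow [(0.55, [0.663, 0.225, 0.003])]
scene tray_blue [(0.66, [0.689, 0.012, 0.001])]
scene tray_green [(0.9, [0.669, -0.223, -0.001])]
scene tray_white [(0.56, [0.417, 0.34, -0.002])]
top pot_red [(0.8, [0.474, -0.122, 0.068]), (0.51, [0.472, -0.157, 0.012])]
top pot_yellow [(0.97, [0.47, -0.043, 0.07]), (0.5, [0.664, 0.22, -0.004])]
top pot_blue [(0.98, [0.443, 0.116, -0.001]), (0.82, [0.469, -0.005, 0.007]), (0.81, [0.481, 0.213, 0.002]), (0.56, [0.546, -0.348, -0.001])]
top pot_green [(0.68, [0.472, -0.159, 0.01]), (0.54, [0.469, -0.007, 0.009])]
top pot_white []
top tray_red [(0.9, [0.413, -0.319, 0.004])]
top tray_yellow [(0.55, [0.666, 0.218, -0.001])]
top 
[... 238 characters left out ...]
00,
        3.09473930e-05,  1.57082008e+00]), 'qd': array([ 0.00036025, -0.00049587, -0.00071603, -0.00165754, -0.00075559,
        0.00041869]), 'effort': array([-1.30509779e-03, -5.20109010e+01,  4.64862263e+01,  1.77091006e-03,
       -2.07488682e-05,  2.20038302e-06]), 'tool_pos': array([ 0.22266659, -0.50292715,  0.2532867 ]), 'tool_rot': array([[ 9.14404231e-01,  4.04802299e-01,  3.21335234e-05],
       [ 4.04802300e-01, -9.14404231e-01,  3.86506757e-06],
       [ 3.09476180e-05,  9.47349003e-06, -9.99999999e-01]]), 'force': array([-0.72026367, -0.5372585 ,  0.4136077 ]), 'torque': array([-0.00924576, -0.03647059, -0.01631002]), 'grip_force': 0.0, 'gripper_width': 0.08496139274549012}
```

View pics/top0.png

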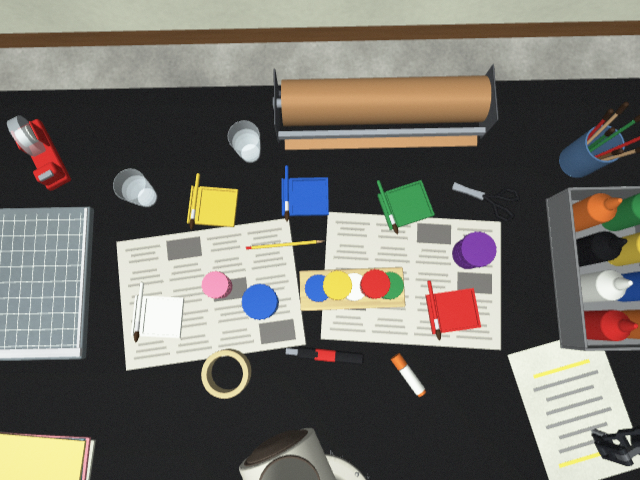

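View pics/scene0.png

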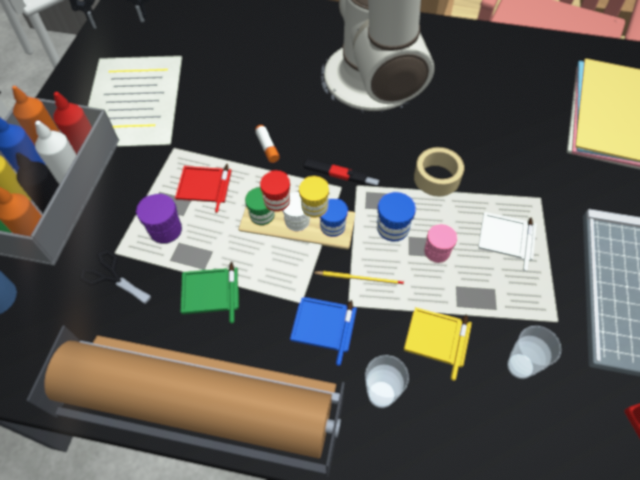

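The top view shows the board row: blue (318,288), white (355,287) and green (390,285) below, yellow (338,285) and red (375,284) above. The blue candidates are the pot on the board at (318,288) and a larger one at (260,301); pink (216,285) and purple (478,250) are excluded. The board pot is the smaller blue one. I'll confirm that in a crop and measure precisely.

Run:
```python
from h import *
f=np.load("top0.npz"); p,d=f["p"],f["d"]; W=cloud("top",d)
hsv=cv2.cvtColor(p,cv2.COLOR_RGB2HSV).astype(int); H,S,V=hsv[...,0],hsv[...,1],hsv[...,2]
col=dict(red=((H<6)|(H>174))&(S>150),yellow=(abs(H-27)<6)&(S>120),blue=(abs(H-108)<10)&(S>120),green=(abs(H-68)<14)&(S>100),white=(S<25)&(V>225))
X,Y,Z=W[...,0],W[...,1],W[...,2]
tr=dict(red=(.415,-.316),yellow=(.665,.222),blue=(.687,.010),green=(.667,-.222),white=(.416,.341))
def circ(m,name):
    q=np.c_[X[m],Y[m]].astype(np.float32)
    c,r=cv2.minEnclosingCircle(q); print(name,m.sum(),np.round(c,4),round(r,4),"z",np.median(Z[m]).round(4),"mid",((q.max(0)+q.min(0))/2).round(4),q.max(0)-q.min(0))
for n,y,h in(("red",-.12,.132),("yellow",-.043,.132),("blue",-.005,.07),("green",-.157,.07)):
    circ(col[n]&(abs(X-.471)<.045)&(abs(Y-y)<.05)&(abs(Z-h)<.006),n)
circ(col["blue"]&(abs(X-.443)<.06)&(abs(Y-.115)<.05)&(Z>.04),"bigblue")
for n,(x,y) in tr.items():
    m=col[n]&(abs(X-x)<.085)&(abs(Y-y)<.085)&(Z<.03)
    m=cv2.morphologyEx(m.astype(np.uint8),cv2.MORPH_OPEN,np.ones((13,13)))>0  # drops brush
    (c,s,a)=cv2.minAreaRect((np.c_[X[m],Y[m]]*1000).astype(np.float32))
    print("tray",n,m.sum(),np.round(c,1),np.round(s,1),round(a,1),"mean",(1000*X[m].mean()).round(1),(1000*Y[m].mean()).round(1))
# board
cv2.imwrite("pics/crop1.png",cv2.resize(p[250:340,200:420,::-1],None,fx=3.6,fy=3.6,interpolation=cv2.INTER_CUBIC))
m=(abs(X-.471)<.06)&(abs(Y+.08)<.15)&(abs(Z-.008)<.006)&(abs(H-20)<8)&(S>50)
print("board",cv2.minAreaRect((np.c_[X[m],Y[m]]*1000).astype(np.float32)))
m=(Z>.04)&(X>.55)&(X<.95)&(abs(Y)<.45); 
for y0 in np.arange(-.4,.4,.1):
  k=m&(Y>y0)&(Y<y0+.1); print(round(y0,1),X[k].min().round(3) if k.any() else None,Z[k].max().round(3) if k.any() else None)
```

```text
red 645 [ 0.4716 -0.1216] 0.0289 z 0.1327 mid [ 0.4723 -0.1213] [0.05559957 0.0562229 ]
yellow 646 [ 0.4712 -0.046 ] 0.0293 z 0.1327 mid [ 0.4713 -0.0457] [0.0576171  0.05582207]
blue 426 [ 0.4698 -0.0078] 0.0282 z 0.0704 mid [ 0.4695 -0.0035] [0.05502027 0.04622301]
green 316 [ 0.4715 -0.1608] 0.0282 z 0.0707 mid [ 0.4721 -0.1676] [0.05497625 0.04157998]
bigblue 991 [0.4445 0.1157] 0.0382 z 0.0804 mid [0.4434 0.1152] [0.072712   0.07404521]
tray red 1426 [ 415.5 -307.5] [112.6  74.3] 85.5 mean 416.2 -309.7
tray yellow 1462 [669.  229.8] [103.   94.9] 89.2 mean 670.6 226.5
tray blue 1561 [689.   17.9] [ 93.7 110.5] 0.7 mean 690.1 18.1
tray green 1211 [ 657.8 -213.4] [118.   83.6] 85.5 mean 658.5 -214.6
tray white 1345 [409.3 339.9] [ 82.3 108.7] 88.4 mean 416.2 336.3
board ((470.7454528808594, -83.52713775634766), (90.5518569946289, 235.081787109375), 0.5300617218017578)
-0.4 0.55 0.13
-0.3 0.82 0.131
-0.2 0.82 0.13
-0.1 0.82 0.129
-0.0 0.82 0.129
0.1 0.763 0.111
0.2 None None
0.3 0.661 0.112
```

View pics/crop1.png

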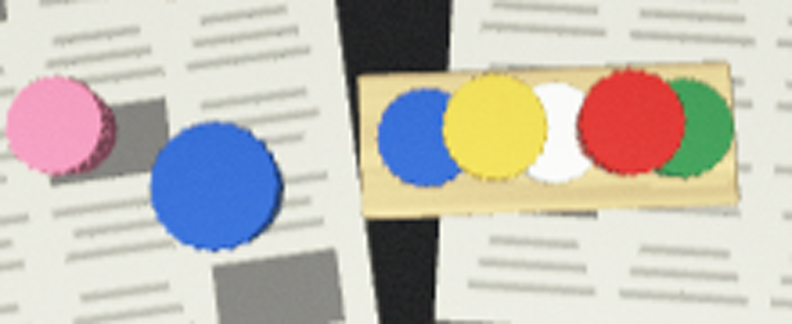

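Emit:
move_arm:
  twist:
    - [0,0,-0.165]
    - [0,0,-0.165]
    - [0,0,-0.165]
    - [0,0,-0.165]
    - [0,0,-0.165]
    - [0,0,-0.165]
    - [0,0,-0.164]
    - [0,0,0]
  slide:
    - [0,0,0]
    - [0,0,0]
    - [0,0,0]
    - [0,0,0]
    - [0,0,0]
    - [0,0,0]
    - [0,0,0]
    - [0,0,0]
  claw: [-1,-1,-1,-1,-1,-1,-1,-1]

```text
t: 2.1
tool_pos: [0.2227, -0.5029, 0.2533]
tool_rot: [[0.001, 1.0, 0.0], [1.0, -0.001, -0.0], [-0.0, 0.0, -1.0]]
force: [-0.2, 0.1, -0.5]
gripper_width: 0.0854
grip_force: 0.0
```

The crop confirms it: the blue pot on the board, (425,137) in the crop, is smaller than the lone blue one at (215,185), whose lid is 76 mm across. So the board pot is pot_blue. Next I'll fit the trays with a square template, using both cameras.

Run:
```python
from h import *
from scipy.ndimage import map_coordinates
from scipy.optimize import minimize
tr=dict(red=(.415,-.314),yellow=(.665,.222),blue=(.687,.010),green=(.667,-.222),white=(.416,.341))
g=np.arange(-60,60.5,1)/1000; gx,gy=np.meshgrid(g,g)
cheb=np.maximum(abs(gx),abs(gy)); w=np.where(cheb<.044,1,0.)
ring=(cheb>=.044)&(cheb<.052)&~(gy>.040); w[ring]=-w.sum()/ring.sum()*0.6
for cn in("top","scene"):
    f=np.load(cn+"0.npz"); p=f["p"]; hsv=cv2.cvtColor(p,cv2.COLOR_RGB2HSV).astype(int); H,S,V=hsv[...,0],hsv[...,1],hsv[...,2]
    col=dict(red=((H<8)|(H>172))&(S>120),yellow=(abs(H-27)<8)&(S>110),blue=(abs(H-108)<12)&(S>120),green=(abs(H-68)<16)&(S>90),white=None)
    K,R,t=cam(cn); i=imaging.camera_info(cn)
    for n,c0 in tr.items():
        if n=="white": M=cv2.GaussianBlur(np.where((S<12),np.clip((V-215)/20.,0,1),0),(0,0),.7)
        else: M=cv2.GaussianBlur(col[n].astype(float),(0,0),.7)
        def cost(q):
            x,y,a=q[0]/1000,q[1]/1000,q[2]/30
            P=np.stack([x+np.cos(a)*gx-np.sin(a)*gy,y+np.sin(a)*gx+np.cos(a)*gy,np.full_like(gx,.008)],-1).reshape(-1,3)
            uv=cv2.projectPoints(P,np.array(i["rvec"],float),t,K,None)[0].reshape(-1,2)
            return -(w.ravel()*map_coordinates(M,[uv[:,1],uv[:,0]],order=1)).sum()/ (w>0).sum()
        best=min((minimize(cost,[c0[0]*1000,c0[1]*1000,a0*30],method="Nelder-Mead",options=dict(initial_simplex=[[c0[0]*1000+a,c0[1]*1000+b,(a0+c)*30] for a,b,c in((0,0,0),(8,0,.05),(0,8,-.05),(-6,-6,.1))])) for a0 in(-.3,-.1,.1,.3)),key=lambda r:r.fun)
        print(cn,n,(best.x/[1,1,30]).round(3),round(best.fun,3))
```

```text
top red [ 4.17942e+02 -3.19840e+02  1.22000e-01] -0.925
top yellow [ 6.67302e+02  2.18569e+02 -9.50000e-02] -0.847
top blue [ 6.86859e+02  5.07200e+00 -2.00000e-02] -0.843
top green [ 6.66722e+02 -2.26901e+02  2.93000e-01] -0.892
top white [ 4.19503e+02  3.42331e+02 -6.10000e-02] -0.638
scene red [ 4.21298e+02 -3.15893e+02  1.25000e-01] -0.884
scene yellow [ 6.70890e+02  2.20039e+02 -9.00000e-02] -0.836
scene blue [6.92995e+02 5.98600e+00 3.00000e-03] -0.791
scene green [ 6.70784e+02 -2.24985e+02  2.99000e-01] -0.857
scene white [ 4.16857e+02  3.42832e+02 -4.10000e-02] -0.718
```

Emit:
move_arm:
  twist:
    - [0,0,0]
    - [0,0,0]
    - [0,0,0]
    - [0,0,0]
    - [0,0,0]
    - [0,0,0]
    - [0,0,0]
    - [0,0,0]
    - [0,0,0]
  slide:
    - [47.7,31.1,0]
    - [47.7,31.1,0]
    - [47.7,31.1,0]
    - [47.7,31.1,0]
    - [47.7,31.1,0]
    - [47.7,31.1,0]
    - [47.7,31.1,0]
    - [47.4,31.1,0]
    - [0,0,0]
  claw: [-1,-1,-1,-1,-1,-1,-1,-1,-1]

```text
t: 3.22
tool_pos: [0.4728, -0.1187, 0.253]
tool_rot: [[-0.001, 1.0, -0.0], [1.0, 0.001, 0.001], [0.001, -0.0, -1.0]]
force: [-0.0, -0.8, 0.2]
gripper_width: 0.0855
grip_force: 0.0
```

Emit:
move_arm:
  twist:
    - [0,0,0]
    - [0,0,0]
    - [0,0,0]
    - [0,0,0]
    - [0,0,0]
    - [0,0,0]
    - [0,0,0]
    - [0,0,0]
    - [0,0,0]
    - [0,0,0]
  slide:
    - [-2.8,-1.1,30]
    - [0,0,35]
    - [0,0,35]
    - [0,0,25]
    - [0,0,8]
    - [0,0,0]
    - [0,0,0]
    - [0,0,0]
    - [0,0,0]
    - [0,0,0]
  claw: [-1,-1,-1,-1,-1,-1,0.5,0.5,0.5,0.5]
  force: 40

```text
t: 4.47
tool_pos: [0.471, -0.1246, 0.1217]
tool_rot: [[0.0, 1.0, 0.002], [1.0, -0.0, -0.001], [-0.001, 0.002, -1.0]]
force: [0.1, 0.3, 6.4]
gripper_width: 0.057
grip_force: 42.0
```

Emit:
move_arm:
  twist:
    - [0,0,0]
    - [0,0,0]
    - [0,0,0]
    - [0,0,0]
    - [0,0,0]
    - [0,0,0]
    - [0,0,0]
    - [0,0,0]
    - [0,0,0]
    - [0,0,0]
  slide:
    - [0,0,-5]
    - [0,0,-15]
    - [0,0,-20]
    - [-20,-5,0]
    - [-40,-11,0]
    - [-45,-12,0]
    - [-45,-12,0]
    - [-30,-8,0]
    - [-16.4,-4,0]
    - [0,0,0]
  claw: [0.5,0.5,0.5,0.5,0.5,0.5,0.5,0.5,0.5,0.5]

```text
t: 5.72
tool_pos: [0.4183, -0.3213, 0.1606]
tool_rot: [[0.001, 1.0, 0.0], [1.0, -0.001, 0.0], [0.0, 0.0, -1.0]]
force: [-0.2, -0.1, -0.6]
gripper_width: 0.057
grip_force: 42.9
```

Emit:
move_arm:
  twist:
    - [0,0,0]
    - [0,0,0]
    - [0,0,0]
    - [0,0,0]
    - [0,0,0]
    - [0,0,0]
    - [0,0,0]
    - [0,0,0]
    - [0,0,0]
  slide:
    - [0,0,0]
    - [0,0,20]
    - [0,0,25]
    - [0,0,25]
    - [0,0,20]
    - [0,0,9]
    - [0,0,5]
    - [0,0,0]
    - [0,0,0]
  claw: [0.5,0.5,0.5,0.5,0.5,0.5,0.5,0.5,0.5]

```text
t: 6.85
tool_pos: [0.4187, -0.321, 0.057]
tool_rot: [[-0.0, 1.0, 0.001], [1.0, 0.0, -0.001], [-0.001, 0.001, -1.0]]
force: [-0.3, 0.9, -0.9]
gripper_width: 0.0568
grip_force: 42.9
```

```bash
cat >> h.py <<'E'
def look(name,c,s=.045):
    p,d=imaging.grab_frame("scene"); W=cloud("scene",d); K,R,t=cam("scene")
    u,v=(K@(R@np.array([c[0],c[1],.04])+t))[:2]/(K@(R@np.array([c[0],c[1],.04])+t))[2]
    u,v=int(u),int(v); cv2.imwrite(name,cv2.resize(p[max(0,v-60):v+60,max(0,u-80):u+80,::-1],None,fx=4,fy=4,interpolation=cv2.INTER_CUBIC))
E
python3 -c "
from h import *
look('pics/red1.png',(.419,-.318))"
```

```text
(no output)
```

View pics/red1.png

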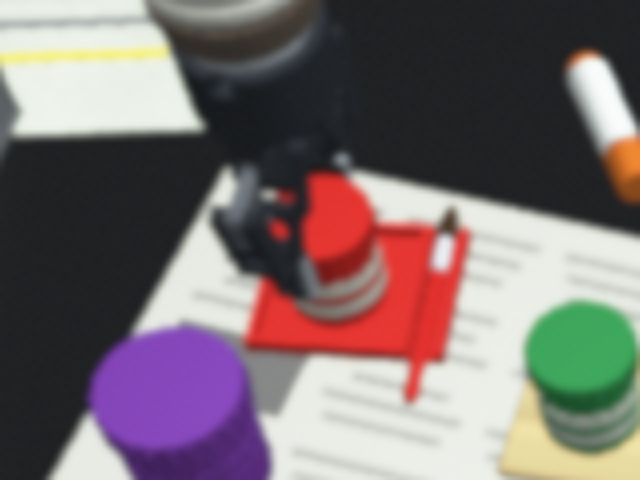

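The crop shows the red pot upright at (340,260) over the middle of the red tray. I'll lower the last 2 mm, release and retreat.

Emit:
move_arm:
  twist:
    - [0,0,0]
    - [0,0,0]
    - [0,0,0]
    - [0,0,0]
    - [0,0,0]
    - [0,0,0]
    - [0,0,0]
    - [0,0,0]
  slide:
    - [0,0,1.5]
    - [0,0,0]
    - [0,0,0]
    - [0,0,0]
    - [0,0,0]
    - [0,0,0]
    - [0,0,-25]
    - [0,0,-55]
  claw: [0.5,0.5,-1,-1,-1,-1,-1,-1]

```text
t: 7.9
tool_pos: [0.4172, -0.3199, 0.1334]
tool_rot: [[0.0, 1.0, -0.004], [1.0, 0.0, 0.003], [0.003, -0.004, -1.0]]
force: [1.2, -0.8, 0.1]
gripper_width: 0.0856
grip_force: 0.0
```

Emit:
move_arm:
  twist:
    - [0,0,0]
    - [0,0,0]
    - [0,0,0]
    - [0,0,0]
    - [0,0,0]
    - [0,0,0]
    - [0,0,0]
    - [0,0,0]
    - [0,0,0]
  slide:
    - [0,0,-60]
    - [20,3,-10]
    - [50,10,0]
    - [50,10,0]
    - [50,10,0]
    - [50,10,0]
    - [45,9,0]
    - [0,0,0]
    - [0,0,0]
  claw: [-1,-1,-1,-1,-1,-1,-1,-1,-1]

```text
t: 9.02
tool_pos: [0.4701, -0.0557, 0.2042]
tool_rot: [[-0.001, 1.0, -0.001], [1.0, 0.001, -0.0], [-0.0, -0.001, -1.0]]
force: [0.9, -1.1, 1.1]
gripper_width: 0.0857
grip_force: 0.0
```

Run:
```python
from h import *
print(monitor.read_state()["tool_pos"])
for n in("pot_red","pot_yellow","pot_white","pot_blue","pot_green"):
    imaging.grab_frame("scene"); print(n,[(round(o["score"],2),toworld("scene",o["position"]).round(3).tolist()) for o in spotter.mark_of(n,"scene")][:4])
```

```text
[ 0.4700798  -0.05571031  0.204233  ]
pot_red [(0.62, [0.42, -0.315, 0.004])]
pot_yellow [(0.82, [0.473, -0.044, 0.068])]
pot_white [(0.73, [0.475, -0.083, 0.009])]
pot_blue [(0.69, [0.473, -0.006, 0.007]), (0.69, [0.669, -0.222, 0.001]), (0.66, [0.443, 0.119, -0.003]), (0.55, [0.483, 0.22, -0.003])]
pot_green [(0.59, [0.47, -0.162, 0.003])]
```

Emit:
move_arm:
  twist:
    - [0,0,0]
    - [0,0,0]
    - [0,0,0]
    - [0,0,0]
    - [0,0,0]
    - [0,0,0]
    - [0,0,0]
    - [0,0,0]
    - [0,0,0]
    - [0,0,0]
  slide:
    - [9.9,1.2,10]
    - [0,0,30]
    - [0,0,30]
    - [0,0,13]
    - [0,0,0]
    - [0,0,0]
    - [0,0,0]
    - [0,0,0]
    - [0,0,0]
    - [0,0,0]
  claw: [-1,-1,-1,-1,-1,-1,0.5,0.5,0.5,0.5]

```text
t: 10.78
tool_pos: [0.472, -0.046, 0.1228]
tool_rot: [[0.0, 1.0, 0.002], [1.0, -0.0, -0.0], [-0.0, 0.002, -1.0]]
force: [-1.0, 0.4, 6.0]
gripper_width: 0.0572
grip_force: 42.1
```

Emit:
move_arm:
  twist:
    - [0,0,0]
    - [0,0,0]
    - [0,0,0]
    - [0,0,0]
    - [0,0,0]
    - [0,0,0]
    - [0,0,0]
    - [0,0,0]
    - [0,0,0]
    - [0,0,0]
  slide:
    - [0,0,-5]
    - [0,0,-15]
    - [0,0,-20]
    - [20,15,0]
    - [40,30,0]
    - [45,33,0]
    - [45,33,0]
    - [45,33,0]
    - [35,26,0]
    - [25,19,0]
  claw: [0.5,0.5,0.5,0.5,0.5,0.5,0.5,0.5,0.5,0.5]

```text
t: 12.02
tool_pos: [0.6614, 0.2109, 0.162]
tool_rot: [[-0.001, 1.0, -0.0], [1.0, 0.001, 0.0], [0.0, -0.0, -1.0]]
force: [0.5, -1.2, -1.5]
gripper_width: 0.057
grip_force: 43.0
```

Emit:
move_arm:
  twist:
    - [0,0,0]
    - [0,0,0]
    - [0,0,0]
  slide:
    - [10,8,0]
    - [0,0,0]
    - [0,0,0]
  claw: [0.5,0.5,0.5]

```text
t: 12.4
tool_pos: [0.6684, 0.2186, 0.1621]
tool_rot: [[0.0, 1.0, -0.0], [1.0, -0.0, -0.0], [-0.0, -0.0, -1.0]]
force: [0.1, -1.1, -0.2]
gripper_width: 0.0571
grip_force: 43.1
```

Emit:
move_arm:
  twist:
    - [0,0,0]
    - [0,0,0]
    - [0,0,0]
    - [0,0,0]
    - [0,0,0]
    - [0,0,0]
    - [0,0,0]
    - [0,0,0]
  slide:
    - [0,0,15]
    - [0,0,25]
    - [0,0,25]
    - [0,0,23]
    - [0,0,10]
    - [0,0,5.5]
    - [0,0,2]
    - [0,0,0]
  claw: [0.5,0.5,0.5,0.5,0.5,0.5,0.5,0.5]

```text
t: 13.4
tool_pos: [0.669, 0.2192, 0.0572]
tool_rot: [[-0.0, 1.0, 0.001], [1.0, 0.0, 0.0], [0.0, 0.001, -1.0]]
force: [-0.0, -0.3, -1.4]
gripper_width: 0.0568
grip_force: 43.2
```

Emit:
move_arm:
  twist:
    - [0,0,0]
    - [0,0,0]
    - [0,0,0]
    - [0,0,0]
    - [0,0,0]
    - [0,0,0]
    - [0,0,0]
    - [0,0,0]
  slide:
    - [0,0,0.5]
    - [0,0,0]
    - [0,0,0]
    - [0,0,0]
    - [0,0,0]
    - [0,0,-25]
    - [0,0,-50]
    - [0,0,-45]
  claw: [0.5,-1,-1,-1,-1,-1,-1,-1]

```text
t: 14.4
tool_pos: [0.6684, 0.2191, 0.1773]
tool_rot: [[-0.0, 1.0, 0.0], [1.0, 0.0, 0.0], [0.0, 0.0, -1.0]]
force: [1.1, 0.8, 0.3]
gripper_width: 0.0854
grip_force: 0.0
```

Emit:
move_arm:
  twist:
    - [0,0,0]
    - [0,0,0]
    - [0,0,0]
    - [0,0,0]
    - [0,0,0]
    - [0,0,0]
    - [0,0,0]
    - [0,0,0]
    - [0,0,0]
  slide:
    - [-20,-18,0]
    - [-45,-40,0]
    - [-45,-40,0]
    - [-45,-40,0]
    - [-45,-40,0]
    - [-27,-21,0]
    - [0,0,0]
    - [0,0,0]
    - [0,0,0]
  claw: [-1,-1,-1,-1,-1,-1,-1,-1,-1]

```text
t: 15.52
tool_pos: [0.47, -0.0073, 0.1756]
tool_rot: [[-0.001, 1.0, -0.0], [1.0, 0.001, 0.0], [0.0, -0.0, -1.0]]
force: [0.8, -0.8, -0.4]
gripper_width: 0.0854
grip_force: 0.0
```

Run:
```python
from h import *
print(monitor.read_state()["tool_pos"])
for n in("pot_red","pot_yellow","pot_white","pot_blue","pot_green"):
    imaging.grab_frame("scene"); print(n,[(round(o["score"],2),toworld("scene",o["position"]).round(3).tolist()) for o in spotter.mark_of(n,"scene")][:4])
```

```text
[ 0.47004534 -0.00729267  0.17563105]
pot_red [(0.72, [0.42, -0.317, 0.008])]
pot_yellow [(0.96, [0.67, 0.222, 0.002])]
pot_white [(0.62, [0.474, -0.083, 0.007])]
pot_blue [(0.94, [0.544, -0.353, -0.002]), (0.93, [0.443, 0.119, -0.004]), (0.69, [0.483, 0.221, -0.004]), (0.66, [0.472, -0.003, 0.005])]
pot_green [(0.64, [0.472, -0.158, 0.006]), (0.5, [0.418, -0.313, -0.0])]
```

Emit:
move_arm:
  twist:
    - [0,0,0]
    - [0,0,0]
    - [0,0,0]
    - [0,0,0]
    - [0,0,0]
    - [0,0,0]
    - [0,0,0]
    - [0,0,0]
    - [0,0,0]
    - [0,0,0]
  slide:
    - [0,0,25]
    - [0,0,35]
    - [0,0,35]
    - [0,0,17]
    - [0,0,5]
    - [0,0,0]
    - [0,0,0]
    - [0,0,0]
    - [0,0,0]
    - [0,0,0]
  claw: [-1,-1,-1,-1,-1,-1,0.5,0.5,0.5,0.5]

```text
t: 17.27
tool_pos: [0.4702, -0.0079, 0.06]
tool_rot: [[0.0, 1.0, 0.002], [1.0, -0.0, -0.0], [-0.0, 0.002, -1.0]]
force: [-1.8, -0.2, 5.6]
gripper_width: 0.057
grip_force: 42.1
```

Emit:
move_arm:
  twist:
    - [0,0,0]
    - [0,0,0]
    - [0,0,0]
    - [0,0,0]
    - [0,0,0]
    - [0,0,0]
    - [0,0,0]
    - [0,0,0]
    - [0,0,0]
    - [0,0,0]
  slide:
    - [0,0,-5]
    - [0,0,-20]
    - [0,0,-25]
    - [1,20,0]
    - [3,45,0]
    - [3,45,0]
    - [3,45,0]
    - [2,35,0]
    - [1,19,0]
    - [1,10,0]
  claw: [0.5,0.5,0.5,0.5,0.5,0.5,0.5,0.5,0.5,0.5]

```text
t: 18.52
tool_pos: [0.6892, 0.0062, 0.1082]
tool_rot: [[-0.0, 1.0, -0.001], [1.0, 0.0, 0.0], [0.0, -0.001, -1.0]]
force: [0.5, 0.1, -1.9]
gripper_width: 0.0564
grip_force: 43.4
```

Emit:
move_arm:
  twist:
    - [0,0,0]
    - [0,0,0]
    - [0,0,0]
    - [0,0,0]
    - [0,0,0]
    - [0,0,0]
    - [0,0,0]
    - [0,0,0]
  slide:
    - [0,0,0]
    - [0,0,0]
    - [0,0,10]
    - [0,0,20]
    - [0,0,15]
    - [0,0,6]
    - [0,0,2.5]
    - [0,0,0]
  claw: [0.5,0.5,0.5,0.5,0.5,0.5,0.5,0.5]

```text
t: 19.52
tool_pos: [0.6884, 0.0061, 0.0562]
tool_rot: [[0.0, 1.0, 0.0], [1.0, -0.0, 0.0], [0.0, 0.0, -1.0]]
force: [-3.4, -0.1, 5.3]
gripper_width: 0.0568
grip_force: 43.7
```

Emit:
move_arm:
  twist:
    - [0,0,0]
    - [0,0,0]
    - [0,0,0]
    - [0,0,0]
    - [0,0,0]
    - [0,0,0]
    - [0,0,0]
  slide:
    - [0,0,0]
    - [0,0,0]
    - [0,0,0]
    - [0,0,0]
    - [0,0,-25]
    - [0,0,-50]
    - [0,0,-45]
  claw: [-1,-1,-1,-1,-1,-1,-1]

```text
t: 20.4
tool_pos: [0.6884, 0.0061, 0.1768]
tool_rot: [[0.0, 1.0, 0.0], [1.0, -0.0, 0.0], [0.0, 0.0, -1.0]]
force: [0.1, 0.7, 0.2]
gripper_width: 0.0856
grip_force: 0.0
```

Emit:
move_arm:
  twist:
    - [0,0,0]
    - [0,0,0]
    - [0,0,0]
    - [0,0,0]
    - [0,0,0]
    - [0,0,0]
    - [0,0,0]
    - [0,0,0]
    - [0,0,0]
  slide:
    - [-8,-20,0]
    - [-19,-45,0]
    - [-19,-45,0]
    - [-19,-45,0]
    - [-16,-40,0]
    - [-9,-24,0]
    - [0,0,0]
    - [0,0,0]
    - [0,0,0]
  claw: [-1,-1,-1,-1,-1,-1,-1,-1,-1]

```text
t: 21.52
tool_pos: [0.4702, -0.0837, 0.1751]
tool_rot: [[-0.001, 1.0, -0.0], [1.0, 0.001, 0.0], [0.0, -0.0, -1.0]]
force: [-0.1, -0.0, -0.2]
gripper_width: 0.0853
grip_force: 0.0
```

Run:
```python
from h import *
print(monitor.read_state()["tool_pos"])
for n in("pot_yellow","pot_white","pot_blue","pot_green"):
    imaging.grab_frame("scene"); print(n,[(round(o["score"],2),toworld("scene",o["position"]).round(3).tolist()) for o in spotter.mark_of(n,"scene")][:4])
```

```text
[ 0.47017646 -0.08365885  0.17510298]
pot_yellow [(0.92, [0.67, 0.219, 0.003])]
pot_white []
pot_blue [(0.68, [0.483, 0.223, -0.0]), (0.67, [0.544, -0.353, -0.0]), (0.61, [0.692, 0.012, 0.003]), (0.57, [0.444, 0.118, -0.005])]
pot_green [(0.6, [0.47, -0.157, 0.006])]
```

Emit:
move_arm:
  twist:
    - [0,0,0]
    - [0,0,0]
    - [0,0,0]
    - [0,0,0]
    - [0,0,0]
    - [0,0,0]
    - [0,0,0]
    - [0,0,0]
    - [0,0,0]
    - [0,0,0]
  slide:
    - [0,0,25]
    - [0,0,35]
    - [0,0,35]
    - [0,0,17]
    - [0,0,4.5]
    - [0,0,0]
    - [0,0,0]
    - [0,0,0]
    - [0,0,0]
    - [0,0,0]
  claw: [-1,-1,-1,-1,-1,-1,0.5,0.5,0.5,0.5]

```text
t: 23.18
tool_pos: [0.4703, -0.084, 0.0601]
tool_rot: [[-0.0, 1.0, 0.002], [1.0, 0.0, -0.0], [-0.0, 0.002, -1.0]]
force: [-1.0, 0.3, 5.5]
gripper_width: 0.0569
grip_force: 42.1
```

Emit:
move_arm:
  twist:
    - [0,0,0]
    - [0,0,0]
    - [0,0,0]
    - [0,0,0]
    - [0,0,0]
    - [0,0,0]
    - [0,0,0]
    - [0,0,0]
    - [0,0,0]
    - [0,0,0]
  slide:
    - [0,0,-5]
    - [0,0,-25]
    - [0,0,-40]
    - [0,0,-30]
    - [20,-2,0]
    - [45,-5,0]
    - [50,-6,0]
    - [50,-6,0]
    - [50,-6,0]
    - [50,-6,0]
  claw: [0.5,0.5,0.5,0.5,0.5,0.5,0.5,0.5,0.5,0.5]

```text
t: 24.42
tool_pos: [0.4381, 0.1827, 0.1592]
tool_rot: [[0.0, 1.0, 0.0], [1.0, -0.0, 0.0], [0.0, 0.0, -1.0]]
force: [1.2, 0.5, -1.4]
gripper_width: 0.0572
grip_force: 43.0
```

Emit:
move_arm:
  twist:
    - [0,0,0]
    - [0,0,0]
    - [0,0,0]
    - [0,0,0]
    - [0,0,0]
    - [0,0,0]
  slide:
    - [50,-6,0]
    - [50,-6,0]
    - [40,-5,0]
    - [21,-4,0]
    - [0,0,0]
    - [0,0,0]
  claw: [0.5,0.5,0.5,0.5,0.5,0.5]

```text
t: 25.18
tool_pos: [0.4177, 0.3412, 0.1589]
tool_rot: [[0.001, 1.0, -0.0], [1.0, -0.001, -0.001], [-0.001, -0.0, -1.0]]
force: [-0.3, -0.4, -1.3]
gripper_width: 0.0568
grip_force: 43.0
```

Lower 104 − 0.5 mm, then release and go on to green at (.472, −.160).

Emit:
move_arm:
  twist:
    - [0,0,0]
    - [0,0,0]
    - [0,0,0]
    - [0,0,0]
    - [0,0,0]
    - [0,0,0]
    - [0,0,0]
    - [0,0,0]
  slide:
    - [0,0,15]
    - [0,0,25]
    - [0,0,25]
    - [0,0,23]
    - [0,0,9]
    - [0,0,4.5]
    - [0,0,2]
    - [0,0,0]
  claw: [0.5,0.5,0.5,0.5,0.5,0.5,0.5,0.5]

```text
t: 26.18
tool_pos: [0.4179, 0.3423, 0.0561]
tool_rot: [[0.0, 1.0, 0.001], [1.0, -0.0, 0.001], [0.001, 0.001, -1.0]]
force: [-0.7, -0.6, 0.3]
gripper_width: 0.0568
grip_force: 43.0
```

Emit:
move_arm:
  twist:
    - [0,0,0]
    - [0,0,0]
    - [0,0,0]
    - [0,0,0]
    - [0,0,0]
    - [0,0,0]
    - [0,0,0]
    - [0,0,0]
  slide:
    - [0,0,0]
    - [0,0,0]
    - [0,0,0]
    - [0,0,0]
    - [0,0,-25]
    - [0,0,-50]
    - [0,0,-45]
    - [0,0,0]
  claw: [-1,-1,-1,-1,-1,-1,-1,-1]

```text
t: 27.18
tool_pos: [0.4188, 0.3431, 0.1793]
tool_rot: [[-0.0, 1.0, 0.005], [1.0, 0.0, 0.004], [0.004, 0.005, -1.0]]
force: [0.3, 1.1, -0.7]
gripper_width: 0.085
grip_force: 0.0
```

Run:
```python
from h import *
f=imaging.grab_frame("top"); p,d=f; W=cloud("top",d); X,Y,Z=W[...,0],W[...,1],W[...,2]
H,S,V=cv2.split(cv2.cvtColor(p,cv2.COLOR_RGB2HSV).astype(np.uint8)); H=H.astype(int)
for n,c,h,cm in(("green",(.472,-.16),.07,(abs(H-68)<14)),("red",(.419,-.318),.066,S>100),("yellow",(.669,.219),.066,S>100),("blue",(.689,.006),.066,S>100)):
    m=cm&(S>80)&(abs(X-c[0])<.045)&(abs(Y-c[1])<.045)&(abs(Z-h)<.008)
    q=np.c_[X[m],Y[m]].astype(np.float32); print(n,m.sum(),np.round(cv2.minEnclosingCircle(q),4) if 0 else [np.round(v,4) for v in cv2.minEnclosingCircle(q)],np.median(Z[m]))
```

```text
green 571 [array([ 0.4722, -0.1598]), np.float64(0.0293)] 0.07061715005836934
red 625 [array([ 0.419 , -0.3186]), np.float64(0.0305)] 0.06663029867510495
yellow 553 [array([0.6693, 0.2186]), np.float64(0.03)] 0.06638770973829486
blue 546 [array([0.6886, 0.0056]), np.float64(0.0298)] 0.06652286080342842
```

Emit:
move_arm:
  twist:
    - [0,0,0]
    - [0,0,0]
    - [0,0,0]
    - [0,0,0]
    - [0,0,0]
    - [0,0,0]
    - [0,0,0]
    - [0,0,0]
    - [0,0,0]
    - [0,0,0]
  slide:
    - [-30,3,0]
    - [-55,6,0]
    - [-55,6,0]
    - [-55,6,0]
    - [-55,6,0]
    - [-55,6,0]
    - [-55,6,0]
    - [-55,6,0]
    - [-50,5,0]
    - [-37,3.5,0]
  claw: [-1,-1,-1,-1,-1,-1,-1,-1,-1,-1]

```text
t: 28.48
tool_pos: [0.4704, -0.1618, 0.1736]
tool_rot: [[0.001, 1.0, -0.002], [1.0, -0.001, 0.001], [0.001, -0.002, -1.0]]
force: [0.1, -0.0, 0.4]
gripper_width: 0.0853
grip_force: 0.0
```

Emit:
move_arm:
  twist:
    - [0,0,0]
    - [0,0,0]
    - [0,0,0]
    - [0,0,0]
  slide:
    - [0,0,0]
    - [0,0,0]
    - [0,0,0]
    - [0,0,0]
  claw: [-1,-1,-1,-1]

```text
t: 28.98
tool_pos: [0.4711, -0.1591, 0.1753]
tool_rot: [[-0.001, 1.0, 0.0], [1.0, 0.001, 0.0], [0.0, 0.0, -1.0]]
force: [-0.2, -0.7, 1.1]
gripper_width: 0.0852
grip_force: 0.0
```

Emit:
move_arm:
  twist:
    - [0,0,0]
    - [0,0,0]
    - [0,0,0]
    - [0,0,0]
    - [0,0,0]
    - [0,0,0]
    - [0,0,0]
    - [0,0,0]
    - [0,0,0]
    - [0,0,0]
  slide:
    - [0,0.5,25]
    - [0,0,35]
    - [0,0,35]
    - [0,0,17]
    - [0,0,4.5]
    - [0,0,0]
    - [0,0,0]
    - [0,0,0]
    - [0,0,0]
    - [0,0,0]
  claw: [-1,-1,-1,-1,-1,-1,0.5,0.5,0.5,0.5]

```text
t: 30.22
tool_pos: [0.4722, -0.1601, 0.0601]
tool_rot: [[0.0, 1.0, 0.002], [1.0, -0.0, -0.001], [-0.001, 0.002, -1.0]]
force: [-0.6, 0.5, 5.2]
gripper_width: 0.0569
grip_force: 42.0
```

Emit:
move_arm:
  twist:
    - [0,0,0]
    - [0,0,0]
    - [0,0,0]
    - [0,0,0]
    - [0,0,0]
    - [0,0,0]
    - [0,0,0]
    - [0,0,0]
    - [0,0,0]
    - [0,0,0]
  slide:
    - [0,0,-5]
    - [0,0,-20]
    - [0,0,-25]
    - [-6,18,0]
    - [-14,42,0]
    - [-15,45,0]
    - [-14,42,0]
    - [-10,30,0]
    - [-7,19,0]
    - [0,0,0]
  claw: [0.5,0.5,0.5,0.5,0.5,0.5,0.5,0.5,0.5,0.5]

```text
t: 31.48
tool_pos: [0.6681, -0.2261, 0.1078]
tool_rot: [[0.0, 1.0, -0.001], [1.0, -0.0, 0.0], [0.0, -0.001, -1.0]]
force: [0.1, -0.1, -1.5]
gripper_width: 0.0568
grip_force: 43.2
```

Emit:
move_arm:
  twist:
    - [0,0,0]
    - [0,0,0]
    - [0,0,0]
    - [0,0,0]
    - [0,0,0]
    - [0,0,0]
    - [0,0,0]
    - [0,0,0]
  slide:
    - [0,0,0]
    - [0,0,0]
    - [0,0,10]
    - [0,0,20]
    - [0,0,15]
    - [0,0,6]
    - [0,0,2.5]
    - [0,0,0]
  claw: [0.5,0.5,0.5,0.5,0.5,0.5,0.5,0.5]

```text
t: 32.48
tool_pos: [0.6674, -0.2258, 0.0561]
tool_rot: [[-0.0, 1.0, 0.0], [1.0, 0.0, -0.0], [-0.0, 0.0, -1.0]]
force: [-2.7, 1.0, 5.3]
gripper_width: 0.057
grip_force: 43.6
```

Emit:
move_arm:
  twist:
    - [0,0,0]
    - [0,0,0]
    - [0,0,0]
    - [0,0,0]
    - [0,0,0]
    - [0,0,0]
    - [0,0,0]
    - [0,0,0]
    - [0,0,0]
    - [0,0,0]
  slide:
    - [0,0,0]
    - [0,0,0]
    - [0,0,0]
    - [0,0,0]
    - [0,0,-25]
    - [0,0,-50]
    - [0,0,-45]
    - [0,-50,0]
    - [0,-50,0]
    - [0,-40,0]
  claw: [-1,-1,-1,-1,-1,-1,-1,-1,-1,-1]

```text
t: 33.72
tool_pos: [0.5259, -0.2259, 0.1754]
tool_rot: [[0.0, 1.0, 0.0], [1.0, -0.0, -0.0], [-0.0, 0.0, -1.0]]
force: [0.2, 0.8, -0.2]
gripper_width: 0.0854
grip_force: 0.0
```

Emit:
move_arm:
  twist:
    - [0,0,0]
    - [0,0,0]
    - [0,0,0]
    - [0,0,0]
  slide:
    - [0,0,0]
    - [0,0,0]
    - [0,0,0]
    - [0,0,0]
  claw: [-1,-1,-1,-1]

```text
t: 34.22
tool_pos: [0.5281, -0.2259, 0.1749]
tool_rot: [[-0.0, 1.0, -0.0], [1.0, 0.0, 0.0], [0.0, -0.0, -1.0]]
force: [-0.2, -0.1, -0.2]
gripper_width: 0.0854
grip_force: 0.0
```

Run:
```python
from h import *
p,d=imaging.grab_frame("top"); W=cloud("top",d); X,Y,Z=W[...,0],W[...,1],W[...,2]
cv2.imwrite("pics/top9.png",p[...,::-1]); q,_=imaging.grab_frame("scene"); cv2.imwrite("pics/scene9.png",q[...,::-1])
for n,c in dict(red=(.419,-.318),yellow=(.669,.219),blue=(.689,.006),green=(.668,-.226),white=(.418,.3425)).items():
    m=(abs(X-c[0])<.045)&(abs(Y-c[1])<.045)&(abs(Z-.066)<.008)
    r=np.c_[X[m],Y[m]].astype(np.float32); print(n,m.sum(),[np.round(v,4) for v in cv2.minEnclosingCircle(r)],np.median(Z[m]).round(4))
```

```text
red 0 [array([0., 0.]), np.float64(0.0)] nan
yellow 555 [array([0.6699, 0.2194]), np.float64(0.03)] 0.0664
blue 547 [array([0.6885, 0.0055]), np.float64(0.0303)] 0.0666
green 558 [array([ 0.6679, -0.2253]), np.float64(0.0296)] 0.0667
white 623 [array([0.4188, 0.342 ]), np.float64(0.0303)] 0.0662
  return _methods._mean(a, axis=axis, dtype=dtype,
  ret = ret.dtype.type(ret / rcount)
```

View pics/scene9.png

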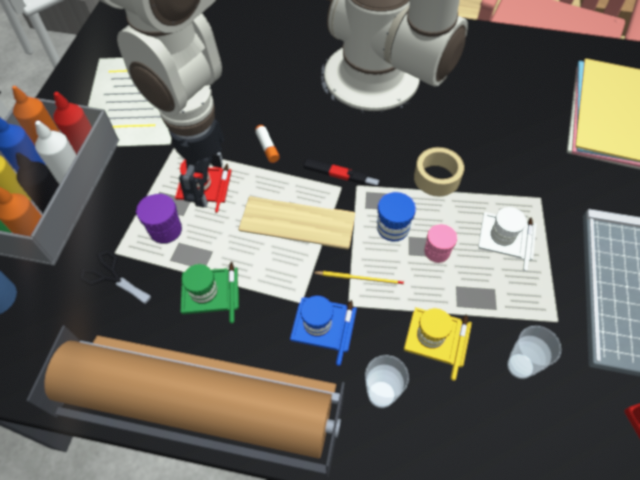

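Green (200,285), blue (318,318), yellow (435,328) and white (508,228) stand in their trays. The arm hides red at (205,185), so I'll move it aside to recheck.

Emit:
move_arm:
  twist:
    - [0,0,0]
    - [0,0,0]
    - [0,0,0]
    - [0,0,0]
    - [0,0,0]
    - [0,0,0]
    - [0,0,0]
    - [0,0,0]
  slide:
    - [40,0,-20]
    - [50,0,-20]
    - [50,0,0]
    - [50,0,0]
    - [20,0,0]
    - [0,0,0]
    - [0,0,0]
    - [0,0,0]
  claw: [-1,-1,-1,-1,-1,-1,-1,-1]

```text
t: 35.33
tool_pos: [0.5276, -0.0168, 0.2152]
tool_rot: [[0.001, 1.0, -0.0], [1.0, -0.001, -0.0], [-0.0, -0.0, -1.0]]
force: [-0.3, -1.5, 0.3]
gripper_width: 0.0854
grip_force: 0.0
```

Run:
```python
from h import *
p,d=imaging.grab_frame("top"); W=cloud("top",d); X,Y,Z=W[...,0],W[...,1],W[...,2]
c=(.419,-.318); m=(abs(X-c[0])<.045)&(abs(Y-c[1])<.045)&(abs(Z-.066)<.008)
r=np.c_[X[m],Y[m]].astype(np.float32); g=[np.round(v,4) for v in cv2.minEnclosingCircle(r)]
print(m.sum(),g,np.median(Z[m]).round(4))
if m.sum()>500 and np.hypot(*(g[0]-c))<.006: print(job_done())
```

```text
622 [array([ 0.4193, -0.3182]), np.float64(0.0302)] 0.0668
the job is handed in; nothing more can be done
None
```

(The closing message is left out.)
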